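# Lay out a stripped hydraulic cylinder for inspection

### The arm

A 6-joint arm with a two-finger parallel gripper is mounted at the origin on the work surface. World frame = base frame: x ahead of the robot, y to its left, z up, the work surface at z = 0. Lengths are in mm, angles in rad, forces in N, time in s.
With the tool pointing down it reaches from about 275 to 1000 mm from the base axis. Payload 8.4 kg.
Tool frame: the origin (TCP) lies between the finger pads; the fingertips stand r.nose_length ahead of it and the grasp point (between the pads) lies 8 mm behind it (r.nose_length is the distance from the TCP to the fingertips, in mm); y points along the fingers, x is the direction in which the jaws open and shut, and the axes are right-handed (so a half turn about y gives the same grasp; the last joint's range is limited). The gripper opens to 85 mm and grips with 20 to 120 N. Pads are 22 mm wide; open, the fingers measure 114 mm over their backs; the gripper's body (76 mm by 85 mm) begins 54 mm behind the grasp point. The pads swing forward as they close: fully open they stand 13 mm farther back than shut.
Start: joints at [-1.204, 0.353, 1.633, -0, 1.155, -0.002], TCP at [225.309, -582.978, 216.981] pointing down, gripper open.
Joint ranges: [-2.63, 2.63], [-0.92, 2.1], [0.06, 2.66], [-1.3, 4.44], [0, 2.69], [-3.02, 3.02]. Speed limits (rad/s): [2.22, 2.22, 2.79, 3.14, 3.14, 3.14].

### API

Orientations are given as [roll, pitch, yaw] about the fixed x, y, z axes, in that order (R = Rz(yaw) Ry(pitch) Rx(roll)).
In Python, from rig import r, cams, order gives the robot as it stands. The module is installed in compiled form; this text tells all that it offers.
- The arm moves only by the shell command python3 -m crank 'ROWS' [FORCE]. ROWS is JSON, a list of rows, each a list of 7 numbers: the turn, a rotation vector about the tool's x, y, z in degrees, then the shift along the tool's x, y, z in cm, then the opening, from -1 (shut) to 1 (fully open). A call has exactly 10 rows; each row shifts and turns the pose as measured when the row begins, along the tool's axes as they then stand; what a row does not reach is not made up. A row lasts 1/12 s, in which the tool goes at most 41.7 mm and 7.16 degrees, less where a joint would pass 70% of its speed; a pose out of reach is approached as far as the arm can. A call with a gripper value outside its range is refused whole. The fingers move at their own pace and stop on an object; FORCE is the grip in N (left out, the last holds). Time passes only in rows, so rows that do not move let the fingers close, or fill a call up. It gives the time, the measured TCP pose, the force and the opening at its end, in the units of the state.
- r.sense(): the state, without advancing time (a new reading comes with each control period).
- cams.grab_frame(name): name is "scene" or "top"; returns the picture (480x640x3 uint8, blue, green, red); there is no depth.
- cams.camera_info(name): a dict with "intrinsics" (3x3 intrinsics, pixels), "view" (4x4, takes a point from world to camera coordinates). Camera axes: x right, y up, looking along -z (the intrinsics and any distortion apply to the point x, -y, -z); pixel columns grow to the right and rows downward; lengths in mm; the calibration is good to about 2 mm. A picture is of the moment at which its call begins. camera_info takes no time and is no camera call.
- order.sign_off(): hands the job in, once; it reports no verdict.
The state is a dict: "clock": time; "qpos": joint angles; "qvel": joint speeds; "joint_efforts": joint torques, N m; "eef_pos": TCP position; "tcp_rot": TCP orientation; "contact_force": force on the tool from outside, world axes, zero at the start; "wrist_torque": the same for the moment, N m; "opening": opening from 0.0 (shut) to 1.0 (fully open).
Only numpy, scipy, OpenCV 4.12 (cv2) and the standard library are available. Lean on these libraries where they do the work, as an engineer would, in place of code of your own. Each camera call takes 0.05 s, during which the arm holds its last target.

### The job

Lay the parts of the stripped hydraulic cylinder out for inspection on the three round rubber pads that lie in a row between the grey cylinder barrel and the aluminium port block: the flanged gland on the pad next to the barrel, the piston on the pad next to the port block, the plain sleeve on the pad between those two, and the hexagon nut flat on top of the sleeve. Centre each one on its place, the same way up as it stands now, and leave the barrel, the port block and the spray can where they are.

Things in the scene. Friction and masses are not known exactly. Their poses are not given: they have to be found in the camera images.
- gland: gland: steel collar with a bore, standing on its flange: round flange 66 mm across and 12 mm high below, round neck 46 mm across above it from 12 to 40 mm height; 0.35 kg. Can be gripped by the neck. Stands on the bench at the start. Origin: centre of the underside, z up the axis
- piston: piston: aluminium disc 56 mm across and 34 mm high, with two black seal bands round its smooth side and an 18 mm bore; 0.45 kg. Stands on the bench at the start. Origin: centre of the underside, z up the axis
- sleeve: sleeve: plain steel tube 46 mm across outside, 30 mm inside, 36 mm high, standing upright on the bench at the start; 0.25 kg. Origin: centre of the underside, z up the axis
- nut: large dark steel hexagon nut, 41 mm across the flats (47 mm over the corners), 22 mm high, 24 mm bore, lying flat on the bench at the start; 0.13 kg. Origin: centre of the underside, z up the axis; its x axis passes squarely through a pair of flats (so do the directions 60 and 120 degrees from it)
- pad_1: one of three identical fixed round black rubber pads, 84 mm across, 5 mm thick, lying about 120 mm apart in a slightly uneven row between the barrel and the port block; which of the three places this one has changes from start to start. Origin: centre of the underside, on the bench (top face at +5 mm), z up
- pad_2: one of three identical fixed round black rubber pads, 84 mm across, 5 mm thick, lying about 120 mm apart in a slightly uneven row between the barrel and the port block; which of the three places this one has changes from start to start. Origin: centre of the underside, on the bench (top face at +5 mm), z up
- pad_3: one of three identical fixed round black rubber pads, 84 mm across, 5 mm thick, lying about 120 mm apart in a slightly uneven row between the barrel and the port block; which of the three places this one has changes from start to start. Origin: centre of the underside, on the bench (top face at +5 mm), z up
- barrel: cylinder barrel: squat grey painted cylinder 90 mm across and 60 mm high with a small brass elbow on one side (reaching 66 mm from the axis, 54 mm high), 2.6 kg, standing loose at one end of the row of pads, about 130 mm from the nearest pad's centre and 250 mm from the middle one's. Stays put. Origin: centre of the underside; x points to the elbow
- port_block: port block: square aluminium block 70 x 70 x 50 mm with four dark port holes on top and a short brass stub on one side (reaching 45 mm from the centre), 0.7 kg, standing loose at the other end of the row, about 130 mm from the nearest pad's centre and 250 mm from the middle one's. Stays put. Origin: centre of the underside; x points to the stub
- spray_can: white and red spray can, 62 mm across, 145 mm high, standing loose at one side of the work; a bystander, stays put. Origin: centre of the underside, z up

How it is judged (in metres and radians):
At the end, for the whole second after the job is handed in: Gland on the pad by the barrel, piston on the pad by the port block, sleeve on the middle pad, each within 15 mm of centre; nut on the sleeve within 12 mm; all upright (7 deg) and at rest. Barrel and block moved under 20 mm, spray can under 30 mm and standing (((horizontal distance between gland and pad_1 below 0.015 m and z of gland in the frame of pad_1 between 0.001 and 0.009 m and horizontal distance between barrel and pad_1 below 0.19 m) or (horizontal distance between gland and pad_2 below 0.015 m and z of gland in the frame of pad_2 between 0.001 and 0.009 m and horizontal distance between barrel and pad_2 below 0.19 m) or (horizontal distance between gland and pad_3 below 0.015 m and z of gland in the frame of pad_3 between 0.001 and 0.009 m and horizontal distance between barrel and pad_3 below 0.19 m)) and ((horizontal distance between piston and pad_1 below 0.015 m and z of piston in the frame of pad_1 between 0.001 and 0.009 m and horizontal distance between port_block and pad_1 below 0.19 m) or (horizontal distance between piston and pad_2 below 0.015 m and z of piston in the frame of pad_2 between 0.001 and 0.009 m and horizontal distance between port_block and pad_2 below 0.19 m) or (horizontal distance between piston and pad_3 below 0.015 m and z of piston in the frame of pad_3 between 0.001 and 0.009 m and horizontal distance between port_block and pad_3 below 0.19 m)) and ((horizontal distance between sleeve and pad_1 below 0.015 m and z of sleeve in the frame of pad_1 between 0.001 and 0.009 m and horizontal distance between each of barrel, port_block and pad_1 above 0.19 m) or (horizontal distance between sleeve and pad_2 below 0.015 m and z of sleeve in the frame of pad_2 between 0.001 and 0.009 m and horizontal distance between each of barrel, port_block and pad_2 above 0.19 m) or (horizontal distance between sleeve and pad_3 below 0.015 m and z of sleeve in the frame of pad_3 between 0.001 and 0.009 m and horizontal distance between each of barrel, port_block and pad_3 above 0.19 m)) and horizontal distance between nut and sleeve below 0.012 m and z of nut in the frame of sleeve between 0.032 and 0.04 m and angle between each of gland, piston, sleeve, nut's own z axis and vertical below 0.12 rad and linear speed of each of gland, piston, sleeve, nut below 0.02 m/s and angular speed of each of gland, piston, sleeve, nut below 0.2 rad/s and distance of each of barrel, port_block from where it was at the start of the episode below 0.02 m and distance of spray_can from where it was at the start of the episode below 0.03 m and angle between spray_can's own z axis and vertical below 0.2 rad); the robot touches nothing.
It fails at once if the barrel, the port block or the spray can was shifted (20, 20 and 30 mm) or the can tipped (distance of any of barrel, port_block from where it was at the start of the episode above 0.02 m or distance of spray_can from where it was at the start of the episode above 0.03 m or angle between spray_can's own z axis and vertical above 0.3 rad).
It also fails if it takes over 109 s, if anything falls off the work surface, if the arm or the gripper's body presses on something with over 40 N, if the wrist force passes 120 N, or if a joint passes its speed limit or range.

## Working session

There is one attempt and no reset: what is moved stays moved. The work goes in short steps, Python scripts to look and compute and a shell command to move; the robot and the scene stay as the last step left them, time stands still between calls to the robot, and variables do not carry over. Pictures are saved under pics/ and viewed, and the job is handed in when it is done.

```bash
mkdir -p pics; python3 - <<'E'
from rig import r,cams,order
import cv2
s=r.sense();print(s, r.nose_length)
for n in("scene","top"):
    cv2.imwrite(f"pics/{n}0.png",cams.grab_frame(n)); i=cams.camera_info(n);print(n,i)
E
```

```text
{'clock': 0.0, 'qpos': array([-1.20438032e+00,  3.53673199e-01,  1.63417415e+00,  8.53612756e-08,
        1.15523013e+00, -2.40871825e-03]), 'qvel': array([ 0.00038704,  0.00023093, -0.00219587, -0.00122054, -0.00059638,
        0.00081432]), 'joint_efforts': array([ 1.05173338e-03, -6.05251122e+01, -3.42070162e+01,  1.63199065e-04,
        9.29531758e-03, -2.27355406e-05]), 'eef_pos': array([ 225.12856278, -582.47396053,  216.22895355]), 'tcp_rot': array([-1.57079267e+00,  1.48481874e-03, -1.20197164e+00]), 'contact_force': array([-0.00359468,  0.84912226,  0.3433096 ]), 'wrist_torque': array([ 0.02779242, -0.0218426 ,  0.00488772]), 'opening': 1.0000048328651974} 11.0
scene {'intrinsics': array([[572.65000878,   0.        , 322.25311246],
       [  0.        , 572.65000878, 236.14117157],
       [  0.        ,   0.        ,   1.        ]]), 'view': array([[ 1.41467721e-01,  9.89748713e-01, -1.96053562e-02,
        -8.98025773e+01],
       [-6.30801350e-01,  1.05390108e-01,  7.68753915e-01,
         3.26775055e+02],
       [ 7.62939408e-01, -9.63867790e-02,  6.39244123e-01,
        -1.87536480e+03],
       [ 0.00000000e+00,  0.00000000e+00,  0.00000000e+00,
         1.00000000e+00]])}
top {'intrinsics': array([[480.70894061,   0.        , 323.90619861],
       [  0.        , 480.70894061, 241.3603065 ],
       [  0.        ,   0.        ,   1.        ]]), 'view': array([[ 7.09824356e-03, -9.99850396e-01, -1.57734165e-02,
        -1.57949103e+00],
       [ 9.95465290e-01,  5.56900803e-03,  9.49623187e-02,
        -5.62781377e+02],
       [-9.48602696e-02, -1.63759543e-02,  9.95355895e-01,
        -1.11829752e+03],
       [ 0.00000000e+00,  0.00000000e+00,  0.00000000e+00,
         1.00000000e+00]])}
```

View pictures.

View pics/top0.png

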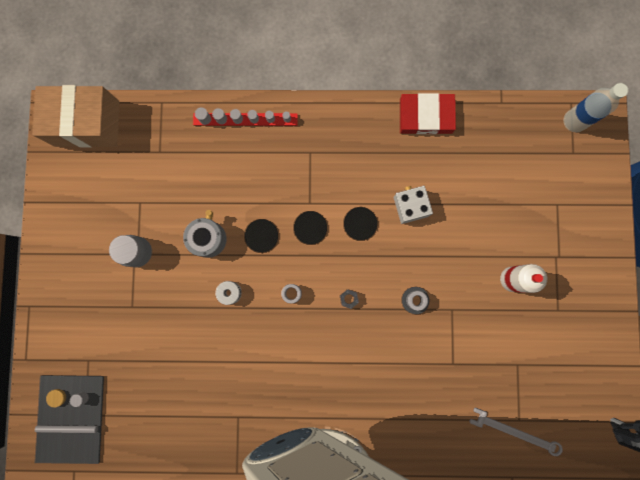

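View pics/scene0.png

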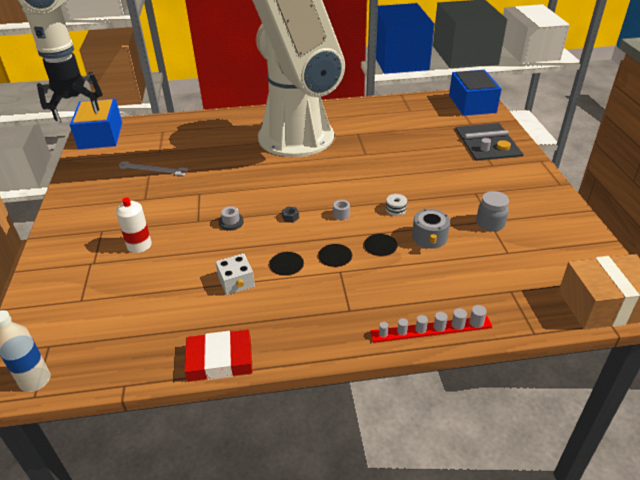

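The top view shows barrel (205,237), pads (262,236), (310,228), (360,223), port block (413,204), piston (227,293), sleeve (291,294), nut (351,299), gland (416,300) and can (525,279). The scene view agrees. Next, enlarged crops.

```bash
python3 - <<'E'
import cv2
t=cv2.imread("pics/top0.png");s=cv2.imread("pics/scene0.png")
def crop(im,x,y,w,h,k,name,st):
    c=cv2.resize(im[y:y+h,x:x+w],None,fx=k,fy=k,interpolation=cv2.INTER_CUBIC)
    for u in range(-(-x//st)*st,x+w,st):
        cv2.line(c,((u-x)*k,0),((u-x)*k,6),(0,255,255),1);cv2.putText(c,str(u),((u-x)*k+2,16),0,.4,(0,255,255),1)
    for v in range(-(-y//st)*st,y+h,st):
        cv2.line(c,(0,(v-y)*k),(6,(v-y)*k),(0,255,255),1);cv2.putText(c,str(v),(8,(v-y)*k+4),0,.4,(0,255,255),1)
    cv2.imwrite(name,c)
crop(t,205,270,130,50,6,"pics/c1.png",5)
crop(t,325,270,130,50,6,"pics/c2.png",5)
crop(t,230,200,155,60,5,"pics/c3.png",10)
crop(s,215,185,200,45,4,"pics/c4.png",5)
crop(s,260,225,145,55,5,"pics/c5.png",10)
E
```

```text
(no output)
```

View pics/c1.png

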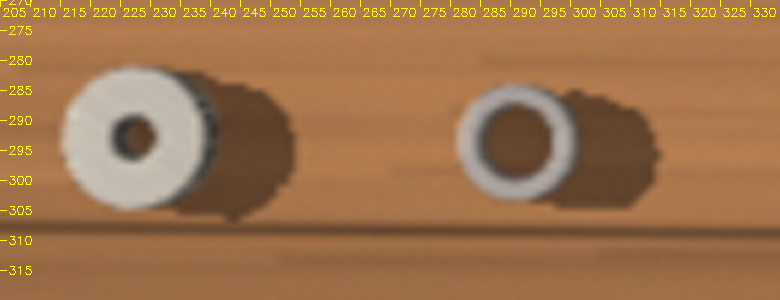

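View pics/c2.png

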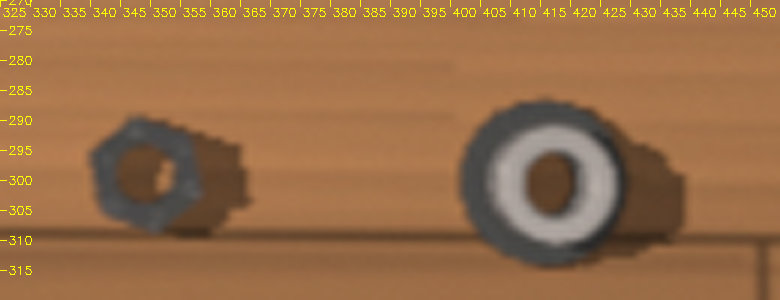

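View pics/c3.png

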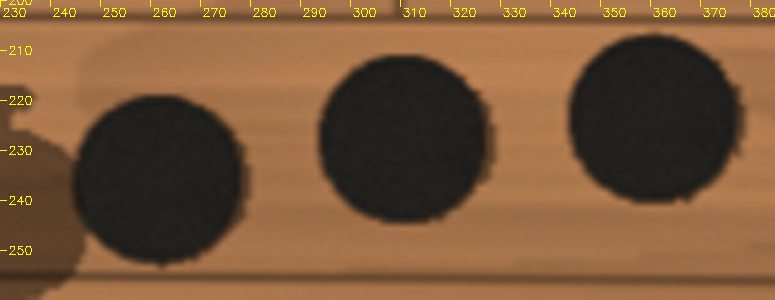

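View pics/c4.png

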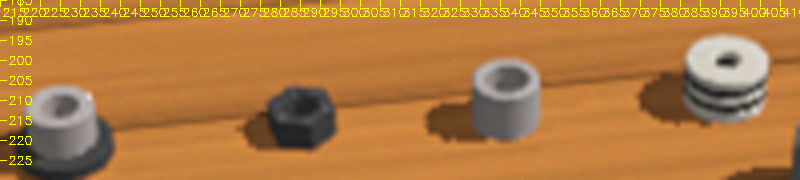

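View pics/c5.png

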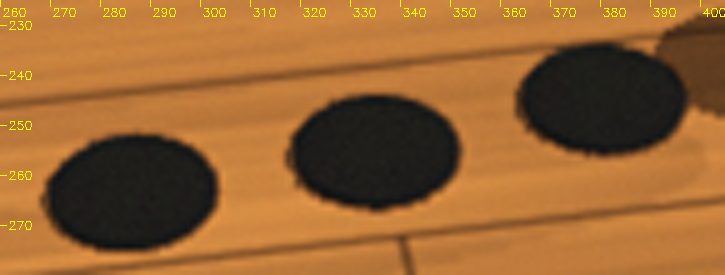

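```bash
cat > h.py <<'E'
import numpy as np
from rig import r,cams,order
def P(n):
    i=cams.camera_info(n);K=np.array(i["intrinsics"]);V=np.diag([1,-1,-1])@np.array(i["view"])[:3];return K,V
def ray(n,u,v):
    K,V=P(n);R,t=V[:,:3],V[:,3];c=-R.T@t;d=R.T@np.linalg.solve(K,[u-.5,v-.5,1]);return c,d/np.linalg.norm(d)
def atz(n,u,v,z):
    c,d=ray(n,u,v);return c+d*(z-c[2])/d[2]
def tri(a,b):
    A=0;B=0
    for n,p in(("top",a),("scene",b)):
        c,d=ray(n,*p);M=np.eye(3)-np.outer(d,d);A=A+M;B=B+M@c
    return np.linalg.solve(A,B)
E
python3 - <<'E'
from h import *
np.set_printoptions(precision=1,suppress=True)
for k,a,b,z in [("piston",(227.4,293.1),(396.75,200.25),34),("sleeve",(291.25,293.65),(341.75,204.5),36),("nut",(349.5,299.1),(290.5,210.5),22),("gland",(417,300.7),(231.2,211),40),
("padL",(261.5,235.9),(380.3,244.8),5),("padM",(310.6,227.8),(334.9,255.4),5),("padR",(360.8,223.7),(286,263.3),5)]:
    print(k,tri(a,b),atz("top",*a,z)[:2],atz("scene",*b,z)[:2])
print(atz("top",415.5,300.5,12), "barrel",atz("top",202,237.5,60),"block",atz("top",413.5,204.5,50),"can",atz("top",536,278,145))
E
```

```text
piston [439.8 229.7  31.7] [439.8 229.1] [442.8 228.9]
sleeve [439.7  79.1  36.1] [439.7  78.6] [439.6  79.7]
nut [427.8 -57.5  24.5] [427.7 -58.2] [424.5 -56.7]
gland [ 425.7 -213.    41.1] [ 425.6 -214.1] [ 424.4 -212.3]
padL [578.8 155.6   1.9] [578.6 155.7] [582.4 154.1]
padM [599.5  36.    1.4] [599.1  36.2] [603.4  34.9]
padR [610.  -86.6   2.6] [609.7 -85.9] [612.6 -87.3]
[ 425.3 -215.4   12. ] barrel [568.2 286.   60. ] block [ 649.7 -206.6   50. ] can [ 477.6 -446.   145. ]
```

```bash
python3 -m crank '[[0,-7,0,0,0,0,1],[0,-7,0,0,0,0,1],[0,-7,0,0,0,0,1],[0,-7,0,0,0,0,1],[0,-7,0,0,0,0,1],[0,-7,0,0,0,0,1],[0,-7,0,0,0,0,1],[0,-7,0,0,0,0,1],[0,-7,0,0,0,0,1],[0,-6,0,0,0,0,1]]' 40
```

```text
clock: 0.93
eef_pos: [224.0, -579.6, 211.8]
tcp_rot: [-1.561, 0.003, 0.033]
contact_force: [0.0, 0.0, 0.3]
opening: 1.002
```

```bash
python3 -m crank '[[0,1,0,2,0,3.6,1],[0,0.5,0,2,0,3.6,1],[0,0,0,2,0,3.6,1],[0,0,0,2,0,3.6,1],[0,0,0,2,0,3.6,1],[0,0,0,2,0,3.6,1],[0,0,0,2,0,3.6,1],[0,0,0,2,0,3.6,1],[0,0,0,2,0,3.6,1],[0,0,0,0,0,0,1]]'
```

```text
clock: 1.77
eef_pos: [398.0, -245.3, 210.2]
tcp_rot: [-1.559, 0.005, 0.01]
contact_force: [-0.5, -0.1, 0.2]
opening: 1.0
```

```bash
python3 -m crank '[[-0.4,0.4,0,1,1,1.2,1],[-0.3,0,0,1,2,1.2,1],[0,0,0,0.7,2,0.8,1],[0,0,0,0,2,0,1],[0,0,0,0,2,0,1],[0,0,0,0,2,0,1],[0,0,0,0,1.5,0,1],[0,0,0,0,0.5,0,1],[0,0,0,0,0,0,1],[0,0,0,0,0,0,1]]'
python3 -c "
from rig import cams;import cv2
t=cams.grab_frame('top');s=cams.grab_frame('scene')
cv2.imwrite('pics/a1.png',cv2.hconcat([cv2.resize(t[230:350,350:480],None,fx=3,fy=3),cv2.resize(s[130:250,170:300],None,fx=3,fy=3)]))"
```

```text
clock: 2.6
eef_pos: [426.8, -208.7, 75.4]
tcp_rot: [-1.573, 0.005, 0.011]
contact_force: [0.8, 0.1, 0.4]
opening: 0.999
```

View pics/a1.png

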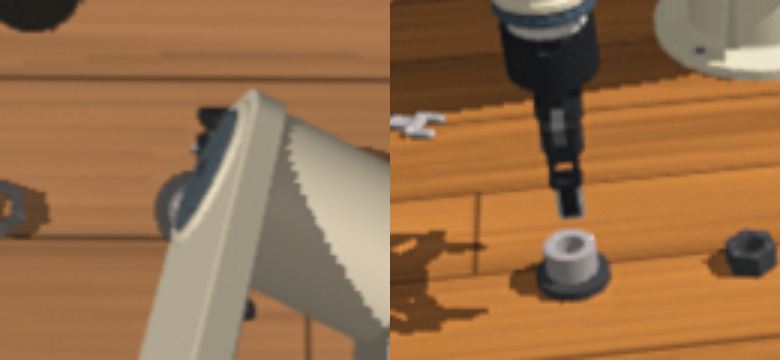

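```bash
python3 -m crank '[[0,0.3,0,-0.1,1,-0.4,1],[0,0,0,0,1,0,1],[0,0,0,0,1,0,1],[0,0,0,0,0.8,0,1],[0,0,0,0,0.4,0,1],[0,0,0,0,0,0,1],[0,0,0,0,0,0,1],[0,0,0,0,0,0,0.5],[0,0,0,0,0,0,0],[0,0,0,0,0,0,-0.5]]'
```

```text
clock: 3.53
eef_pos: [427.8, -214.7, 31.8]
tcp_rot: [-1.576, -0.001, 0.005]
contact_force: [0.2, 0.2, 0.6]
opening: 0.605
```

```bash
python3 -m crank '[[0,0,0,0,0.5,0,0.25],[0,0,0,0,0,0,-0.5],[0,0,0,0,0,0,-1],[0,0,0,0,0,0,-1],[0,0,0,0,0,0,-1],[0,0,0,0,0,0,-1],[0,0,0,0,0,0,-1],[0,0,0,0,0,0,-1],[0,0,0,0,0,0,-1],[0,0,0,0,0,0,-1]]' 50
```

```text
clock: 4.37
eef_pos: [428.6, -215.1, 27.3]
tcp_rot: [-1.577, -0.003, 0.005]
contact_force: [-0.0, 0.2, 0.3]
opening: -0.002
```

```bash

python3 -c "
from rig import cams;import cv2
s=cams.grab_frame('scene')
cv2.imwrite('pics/a2.png',cv2.resize(s[130:250,170:300],None,fx=5,fy=5))"
```

```text
(no output)
```

View pics/a2.png

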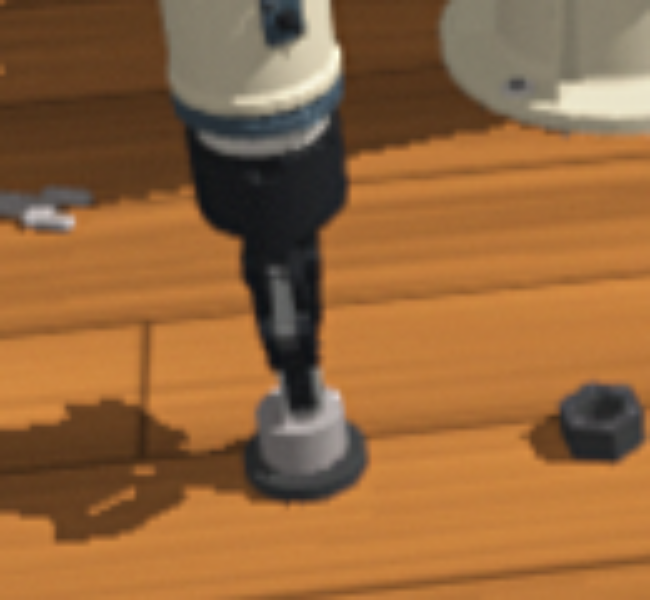

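```bash
python3 - <<'E'
from h import *
K,V=P("scene")
for z in (16,27,35,40,45,50,60):
    p=K@(V@np.array([428.6,-215.1,z,1]));print(z,p[:2]/p[2]+.5)
print(r.sense())
E
```

```text
16 [231.28277433 219.26467579]
27 [230.77516072 215.97762645]
35 [230.4030084  213.56775603]
40 [230.16912637 212.05325415]
45 [229.93424687 210.53229316]
50 [229.6983635  209.00483165]
60 [229.22355933 205.93023967]
{'clock': 4.4167, 'qpos': array([-0.46507362,  0.41201142,  2.08497478, -0.00709518,  0.63951552,
       -0.46453415]), 'qvel': array([-0.00038017, -0.00054852, -0.00105974,  0.00043726, -0.0004704 ,
       -0.00065123]), 'joint_efforts': array([ 1.02235208e-03, -5.04304147e+01, -2.00103056e+01, -1.48387521e-02,
       -2.70761212e-02, -1.64208572e-06]), 'eef_pos': array([ 428.63337484, -215.09435333,   27.30400344]), 'tcp_rot': array([-1.57688327, -0.00263058,  0.00515083]), 'contact_force': array([-0.11598346,  0.25911691, -0.28824436]), 'wrist_torque': array([-0.01263842,  0.02391333,  0.0030266 ]), 'opening': 0.00018606581879512487}
```

```bash
python3 -m crank '[[0,0,0,0,-1,0,-1],[0,0,0,0,-1,0,-1],[0,0,0,0,-1,0,-1],[0,0,0,0,-1,0,-1],[0,0,0,0,0,0,-1],[0,0,0,0,0,0,-1],[0,0,0,0,0,0,-1],[0,0,0,0,0,0,-1],[0,0,0,0,0,0,-1],[0,0,0,0,0,0,-1]]' 50
python3 - <<'E'
from h import *
import cv2
s=cams.grab_frame('scene')
cv2.imwrite('pics/a3.png',cv2.resize(s[130:250,170:300],None,fx=5,fy=5))
K,V=P("scene");e=r.sense()['eef_pos']
for d in (-11,-5,0,8,13,20,30):
    p=K@(V@np.array([*(e+[0,0,d]),1]));print(d,(p[:2]/p[2]-[170,130])*5)
E
```

```text
clock: 5.25
eef_pos: [428.7, -214.9, 72.5]
tcp_rot: [-1.577, -0.004, 0.005]
contact_force: [0.0, 0.4, 0.1]
opening: 0.003
-11 [293.74424293 374.87088504]
-5 [292.30948309 365.57209826]
0 [291.10817445 357.78632638]
8 [289.17526062 345.25896603]
13 [287.96037414 337.38519511]
20 [286.25064888 326.30433675]
30 [283.7900314  310.35688922]
```

View pics/a3.png

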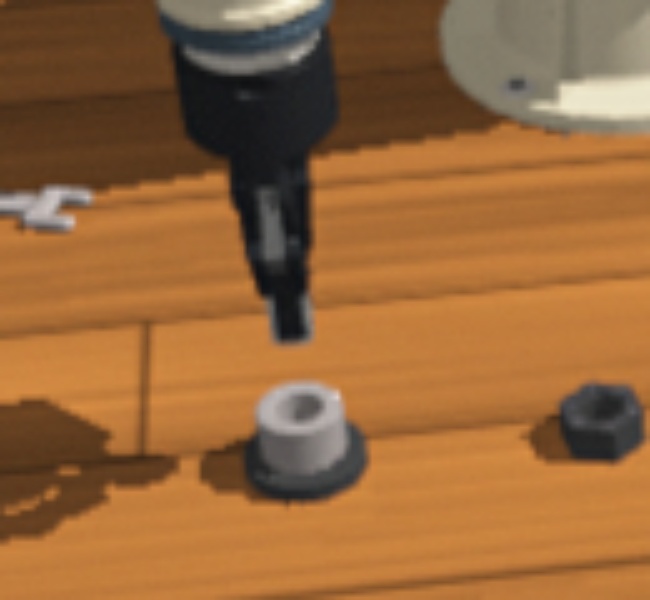

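```bash
python3 - <<'E'
from h import *
K,V=P("scene")
for x in(427,460,470,480):
  print(x,[ (z,np.round((K@(V@np.array([x,-208.7,z,1])))[:2]/(K@(V@np.array([x,-208.7,z,1])))[2]+.5,1)) for z in (50,60,65,70,80,90,100,110)])
E
python3 -c "
import cv2
a=cv2.imread('pics/a1.png')[:, 390:];cv2.imwrite('pics/a1z.png',cv2.resize(a[100:320,90:290],None,fx=2.7,fy=2.7))"
```

```text
427 [(50, array([232.1, 208.4])), (60, array([231.7, 205.3])), (65, array([231.5, 203.8])), (70, array([231.2, 202.2])), (80, array([230.7, 199.1])), (90, array([230.3, 195.9])), (100, array([229.8, 192.8])), (110, array([229.3, 189.6]))]
460 [(50, array([232.4, 216. ])), (60, array([231.9, 212.9])), (65, array([231.7, 211.4])), (70, array([231.5, 209.8])), (80, array([231. , 206.6])), (90, array([230.5, 203.5])), (100, array([230. , 200.3])), (110, array([229.5, 197. ]))]
470 [(50, array([232.5, 218.4])), (60, array([232. , 215.3])), (65, array([231.8, 213.7])), (70, array([231.5, 212.1])), (80, array([231.1, 209. ])), (90, array([230.6, 205.8])), (100, array([230.1, 202.6])), (110, array([229.6, 199.4]))]
480 [(50, array([232.6, 220.8])), (60, array([232.1, 217.6])), (65, array([231.9, 216.1])), (70, array([231.6, 214.5])), (80, array([231.1, 211.4])), (90, array([230.7, 208.2])), (100, array([230.2, 204.9])), (110, array([229.7, 201.7]))]
```

View pics/a1z.png

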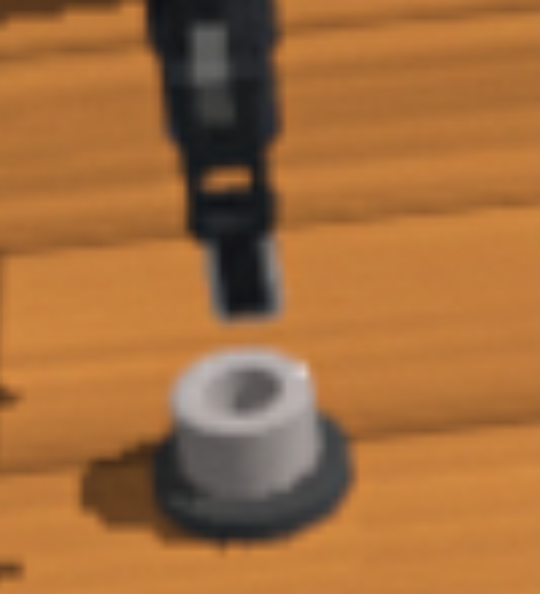

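```bash
python3 - <<'E'
from h import *
K,V=P("top")
for x in(370,384,427,470,484):
  print(x,[ (z,np.round((K@(V@np.array([x,-208.7,z,1])))[:2]/(K@(V@np.array([x,-208.7,z,1])))[2]+.5,1)) for z in (77,100,120)])
print(r.sense()['eef_pos'])
E
python3 -c "
import cv2
a=cv2.imread('pics/a1.png')[:, :390];cv2.imwrite('pics/a1y.png',cv2.resize(a[90:330,120:300],None,fx=2.5,fy=2.5))"
```

```text
370 [(77, array([417.8, 326.2])), (100, array([419.7, 327. ])), (120, array([421.3, 327.8]))]
384 [(77, array([417.7, 319.9])), (100, array([419.6, 320.6])), (120, array([421.3, 321.2]))]
427 [(77, array([417.5, 300.5])), (100, array([419.4, 300.8])), (120, array([421., 301.]))]
470 [(77, array([417.3, 281.3])), (100, array([419.1, 281.1])), (120, array([420.8, 281. ]))]
484 [(77, array([417.2, 275. ])), (100, array([419.1, 274.8])), (120, array([420.7, 274.5]))]
[ 428.59678523 -214.85656013   72.44335505]
```

View pics/a1y.png

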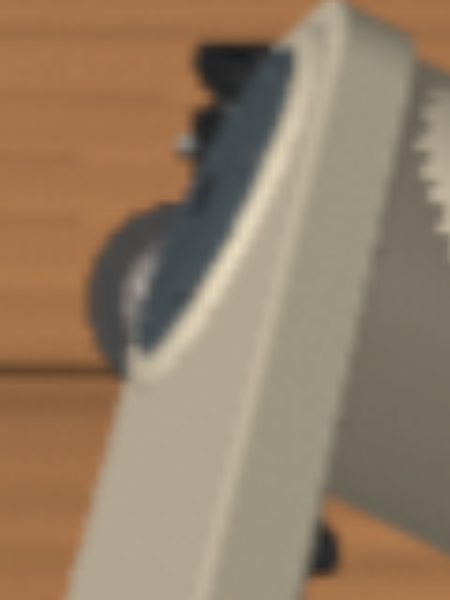

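The top view shows the jaws centred on the gland in x. In the scene view the fingertips stand about 21 mm higher than the reading says: v≈342 in the crop where 375 is expected. I'll use tip height ≈ reading + 10 mm (shut), and watch the force while descending.

```bash
python3 -m crank '[[0,0,0,-0.1,0,0.1,1],[0,0,0,0,0,0,1],[0,0,0,0,0,0,1],[0,0,0,0,0,0,1],[0,0,0,0,1,0,1],[0,0,0,0,1,0,1],[0,0,0,0,1,0,1],[0,0,0,0,1,0,1],[0,0,0,0,0.7,0,1],[0,0,0,0,0,0,1]]' 50
```

```text
clock: 6.13
eef_pos: [426.7, -213.6, 19.2]
tcp_rot: [-1.576, -0.002, 0.005]
contact_force: [-0.4, 0.6, -0.3]
opening: 0.999
```

```bash
python3 -m crank '[[0.2,0,0,-0.1,0.5,0,1],[0.1,0,0,0,0.5,0,1],[0,0,0,0,0,0,0.5],[0,0,0,0,0,0,0.2],[0,0,0,0,0,0,0],[0,0,0,0,0,0,-1],[0,0,0,0,0,0,-1],[0,0,0,0,0,0,-1],[0,0,0,0,0,0,-1],[0,0,0,0,0,0,-1]]' 50
python3 - <<'E'
from h import *
import cv2
s=cams.grab_frame('scene')
cv2.imwrite('pics/a4.png',cv2.resize(s[130:250,170:300],None,fx=5,fy=5))
E
```

```text
clock: 6.97
eef_pos: [425.2, -213.5, 8.6]
tcp_rot: [-1.57, -0.001, 0.005]
contact_force: [0.4, 0.6, -3.3]
opening: 0.52
```

View pics/a4.png

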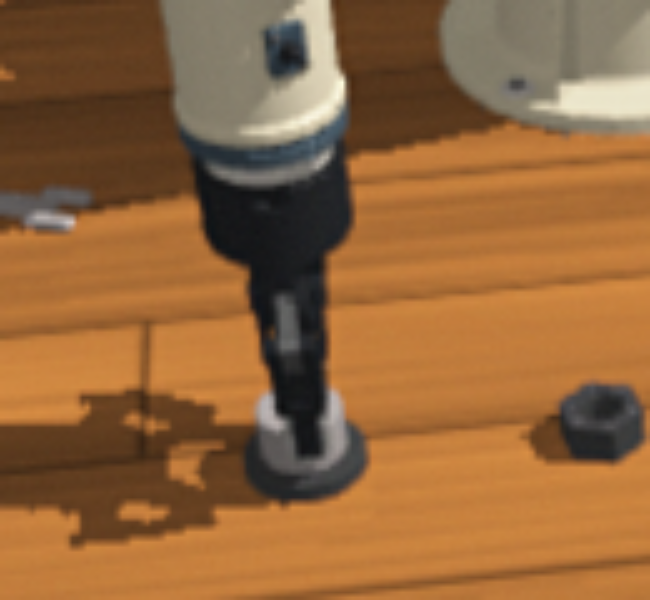

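The finger now lies along the neck, ending just above the flange (~v 455 in the crop), and the opening is 0.52 ≈ 46 mm, so it is gripped. Lift and carry.

```bash
python3 -m crank '[[0,0,0,0,-1,0,-1],[0,0,0,0,-2,0,-1],[0,0,0,0,-3,0,-1],[0,0,0,0,-3,0,-1],[0,0,0,0.5,-2,1.5,-1],[0,0,0,1,0,3,-1],[0,0,0,1.5,0,3.5,-1],[0,0,0,1.5,0,3.5,-1],[0,0,0,1.5,0,3.5,-1],[0,0,0,1.5,0,3.5,-1]]'
```

```text
clock: 7.85
eef_pos: [499.5, -26.6, 130.8]
tcp_rot: [-1.571, -0.004, -0.005]
contact_force: [1.7, 0.1, -3.6]
opening: 0.519
```

```bash
python3 -m crank '[[0,0,0,1.5,0,3.5,-1],[0,0,0,1.5,0,3.5,-1],[0,0,0,1.5,0,3.5,-1],[0,0,0,1,0,2.5,-1],[0,0,0,0.6,0,1.3,-1],[0,0,0,0.3,0,0.6,-1],[0,0,0,0,0,0,-1],[0,0,0,0,0,0,-1],[0,0,0,0,0,0,-1],[0,0,0,0,0,0,-1]]'
```

```text
clock: 8.68
eef_pos: [565.8, 133.9, 136.2]
tcp_rot: [-1.571, -0.006, 0.0]
contact_force: [0.9, -0.7, -4.0]
opening: 0.518
```

```bash
python3 -m crank '[[0,0,0,0.7,1,1.1,-1],[0,0,0,0.7,2,1,-1],[0,0,0,0,2,0,-1],[0,0,0,0,2,0,-1],[0,0,0,0,1,0,-1],[0,0,0,0,0.5,0,-1],[0,0,0,0,0,0,-1],[0,0,0,0,0,0,-1],[0,0,0,0,0,0,-1],[0,0,0,0,0,0,-1]]'
python3 - <<'E'
from h import *
import cv2
s=cams.grab_frame('scene')
cv2.imwrite('pics/a5.png',cv2.resize(s[140:270,310:470],None,fx=5,fy=5,interpolation=cv2.INTER_CUBIC))
E
```

```text
clock: 9.52
eef_pos: [583.1, 150.9, 48.5]
tcp_rot: [-1.57, -0.009, -0.01]
contact_force: [0.3, -1.1, -3.5]
opening: 0.523
```

View pics/a5.png

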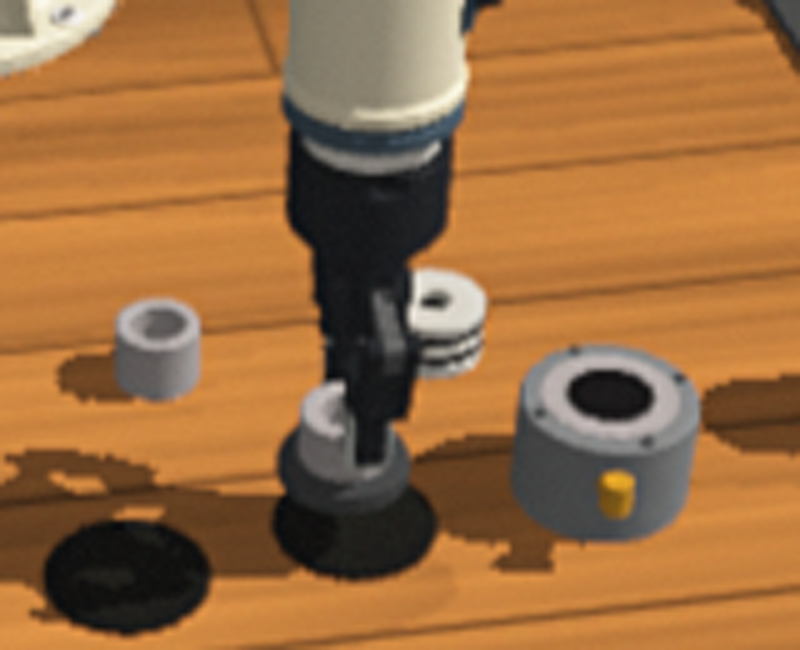

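```bash
python3 -m crank '[[0,0,0,-0.3,1,0.4,-1],[0,0,0,0,1,0,-1],[0,0,0,0,0.7,0,-1],[0,0,0,0,0.3,0,-1],[0,0,0,0,0,0,-1],[0,0,0,0,0,0,-1],[0,0,0,0,0,0,-1],[0,0,0,0,0,0,-1],[0,0,0,0,0,0,-1],[0,0,0,0,0,0,-1]]'
```

```text
clock: 10.4
eef_pos: [581.4, 155.9, 17.0]
tcp_rot: [-1.569, -0.012, -0.009]
contact_force: [-0.6, -0.4, -3.0]
opening: 0.518
```

```bash
python3 -m crank '[[0,0,0,-0.1,0.2,0,-1],[0,0,0,0,0.1,0,-1],[0,0,0,0,0,0,-1],[0,0,0,0,0,0,0.1],[0,0,0,0,0,0,0.2],[0,0,0,0,0,0,0.4],[0,0,0,0,0,0,0.7],[0,0,0,0,0,0,1],[0,0,0,0,0,0,1],[0,0,0,0,0,0,1]]'
```

```text
clock: 11.23
eef_pos: [582.6, 156.4, 15.9]
tcp_rot: [-1.568, -0.016, -0.009]
contact_force: [0.4, 0.3, -0.4]
opening: 0.999
```

```bash
python3 -m crank '[[0,0,0,0,0,0,1],[0,0,0,0,-1,0,1],[0,0,0,0,-2,0,1],[0,0,0,0,-3,0,1],[0,0,0,0,-3,0,1],[0,0,0,-0.5,-1,0.5,1],[0,0,0,-2,0,1,1],[0,0,0,-2.5,0,1.5,1],[0,0,0,-2.5,0,1.5,1],[0,0,0,-2.5,0,1,1]]'
```

```text
clock: 12.07
eef_pos: [482.9, 212.9, 123.8]
tcp_rot: [-1.566, -0.022, -0.015]
contact_force: [-0.4, -0.4, -0.1]
opening: 1.002
```

```bash
python3 -m crank '[[-0.3,-0.8,1.2,-2,0,0.8,1],[0,0,0,-1.5,0,0.8,1],[0,0,0,-0.5,2,0,1],[0,0,0,0,2,0,1],[0,0,0,0,2,0,1],[0,0,0,0,1,0,1],[0,0,0,0,0.3,0,1],[0,0,0,0,0,0,1],[0,0,0,0,0,0,1],[0,0,0,0,0,0,1]]'
python3 - <<'E'
from h import *
import cv2
s=cams.grab_frame('scene');t=cams.grab_frame('top')
a=cv2.resize(s[130:270,330:460],None,fx=4,fy=4,interpolation=cv2.INTER_CUBIC)
b=cv2.resize(t[210:350,180:245],None,fx=4,fy=4,interpolation=cv2.INTER_CUBIC)
cv2.imwrite('pics/a6.png',cv2.hconcat([a,b]))
E
```

```text
clock: 12.9
eef_pos: [434.6, 233.3, 52.5]
tcp_rot: [-1.569, -0.002, 0.004]
contact_force: [-0.7, -0.3, 0.2]
opening: 1.004
```

View pics/a6.png

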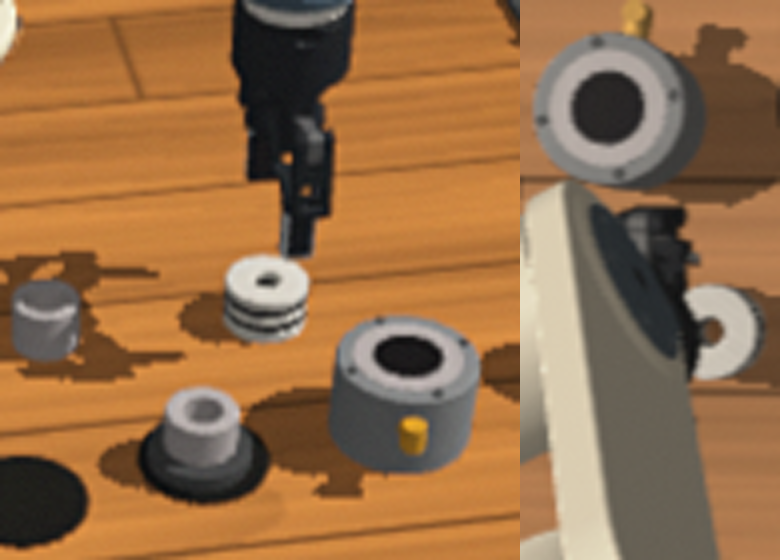

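```bash
python3 - <<'E'
from h import *
K,V=P("scene")
def pr(n,p):
    K,V=P(n);q=K@(V@np.array([*p,1]));return q[:2]/q[2]+.5
e=r.sense()['eef_pos'];print(e,r.sense()['qpos'])
print("axis in crop")
for z in(30,60,77,100,130,160): print(z,(pr("scene",[e[0],e[1],z])-[330,130])*4,(pr("scene",[e[0]+42,e[1],z])-[330,130])*4,(pr("top",[e[0]+57,e[1],z])-[180,210])*4+[520,0])
print((pr("scene",[441,229,34])-[330,130])*4)
E
python3 -c "
import cv2
a=cv2.imread('pics/a6.png')
cv2.imwrite('pics/a6z.png',cv2.resize(a[:360,180:380],None,fx=3,fy=3)[:900])
import numpy as np"
```

```text
[434.88435655 233.39620224  52.75541897] [4.89361261e-01 3.82430148e-01 2.04313164e+00 3.45129329e-04
 7.12585860e-01 4.84720298e-01]
axis in crop
30 [270.32870209 278.32483313] [285.64444871 315.25011088] [706.07041388 243.89824009]
60 [273.20413419 241.8847656 ] [288.77786094 278.50279852] [694.70765071 242.09452735]
77 [274.86581974 220.82638853] [290.58938979 257.25796638] [687.99294123 241.02864163]
100 [277.1522511  191.85066923] [293.08291059 228.01502584] [678.57006109 239.53286383]
130 [280.20268661 153.19280075] [296.41127484 188.98139989] [665.65553335 237.48282567]
160 [283.33305042 113.5220088 ] [299.82880159 148.90211453] [651.97700804 235.31151135]
[266.51134888 279.44271106]
```

View pics/a6z.png

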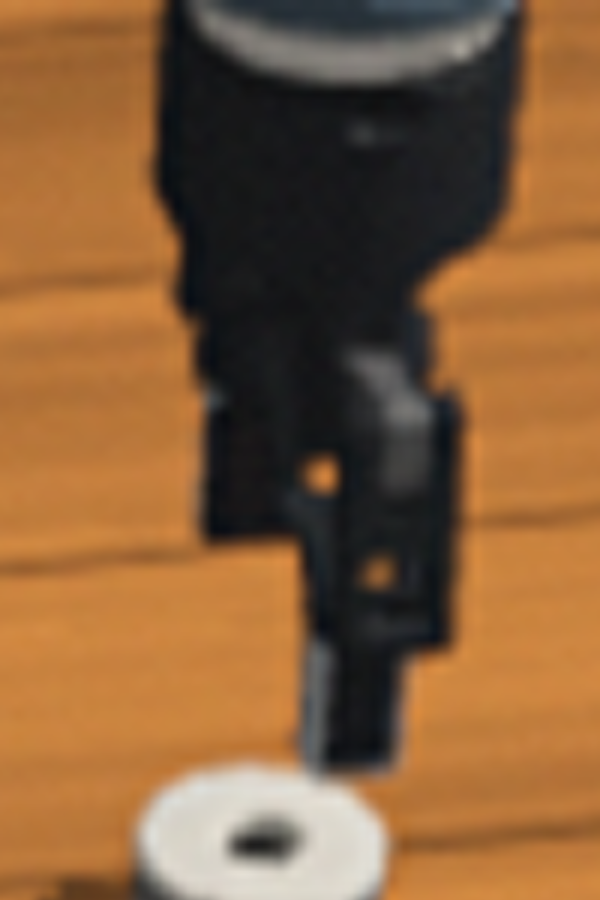

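Gland stands centred on its pad. Near tip here is at crop (297,255), matching the predicted (293,~257), so the jaws are aligned apart from the known few mm.

```bash
python3 -m crank '[[0,0,0,0.6,0,-0.4,1],[0,0,0,0,1,0,1],[0,0,0,0,1,0,1],[0,0,0,0,1,0,1],[0,0,0,0,1,0,1],[0,0,0,0,0.7,0,1],[0,0,0,0,0.3,0,1],[0,0,0,0,0,0,1],[0,0,0,0,0,0,1],[0,0,0,0,0,0,1]]'
```

```text
clock: 13.83
eef_pos: [442.1, 228.8, -2.8]
tcp_rot: [-1.569, -0.003, 0.004]
contact_force: [0.5, -0.3, 0.4]
opening: 1.0
```

```bash
python3 -m crank '[[0,0,0,0,0,0,0.6],[0,0,0,0,0,0,0.4],[0,0,0,0,0,0,0.2],[0,0,0,0,0,0,-1],[0,0,0,0,0,0,-1],[0,0,0,0,0,0,-1],[0,0,0,0,0,0,-1],[0,0,0,0,0,0,-1],[0,0,0,0,0,0,-1],[0,0,0,0,0,0,-1]]' 50
python3 - <<'E'
from h import *
import cv2
s=cams.grab_frame('scene')
cv2.imwrite('pics/a7.png',cv2.resize(s[140:270,330:460],None,fx=4,fy=4,interpolation=cv2.INTER_CUBIC))
E
```

```text
clock: 14.67
eef_pos: [441.7, 228.8, -1.8]
tcp_rot: [-1.569, -0.003, 0.004]
contact_force: [0.0, -0.5, -3.0]
opening: 0.629
```

View pics/a7.png

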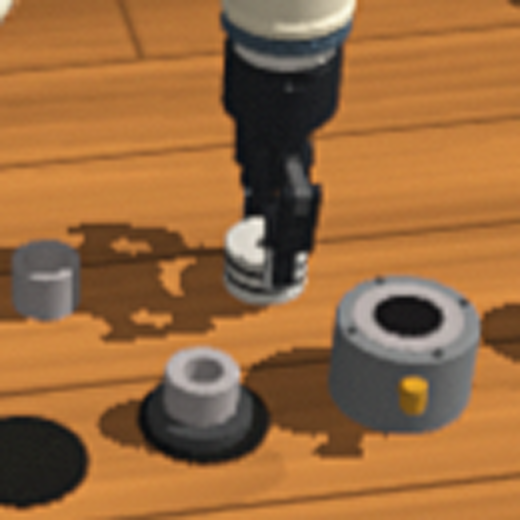

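The piston is gripped (opening 0.63 ≈ 53–56 mm), the near finger across its side. Lift and carry.

```bash
python3 -m crank '[[0,0,0,0,-1,0,-1],[0,0,0,0,-2,0,-1],[0,0,0,0,-3,0,-1],[0,0,0,0,-3,0,-1],[0,0,0,0.5,-2,-1,-1],[0,0,0,1,0,-2.5,-1],[0,0,0,1.8,0,-3.4,-1],[0,0,0,1.8,0,-3.4,-1],[0,0,0,1.8,0,-3.4,-1],[0,0,0,1.8,0,-3.4,-1]]'
```

```text
clock: 15.55
eef_pos: [528.1, 56.8, 119.2]
tcp_rot: [-1.569, -0.003, 0.014]
contact_force: [0.5, 0.9, -5.2]
opening: 0.628
```

```bash
python3 -m crank '[[0,0,0,1.8,0,-3.4,-1],[0,0,0,1.8,0,-3.4,-1],[0,0,0,1.6,0,-2.8,-1],[0,0,0,1,0,-2,-1],[0,0,0,0.6,0,-1.3,-1],[0,0,0,0.3,0,-0.6,-1],[0,0,0,0,0,0,-1],[0,0,0,0,0,0,-1],[0,0,0,0,0,0,-1],[0,0,0,0,0,0,-1]]'
```

```text
clock: 16.38
eef_pos: [602.7, -88.9, 123.0]
tcp_rot: [-1.569, -0.003, 0.008]
contact_force: [0.1, 0.7, -4.5]
opening: 0.625
```

```bash
python3 -m crank '[[0,0.3,0,0.8,1,0.2,-1],[0,0,0,0,2,0,-1],[0,0,0,0,2,0,-1],[0,0,0,0,2,0,-1],[0,0,0,0,1.5,0,-1],[0,0,0,0,0.6,0,-1],[0,0,0,0,0,0,-1],[0,0,0,0,0,0,-1],[0,0,0,0,0,0,-1],[0,0,0,0,0,0,-1]]'
python3 - <<'E'
from h import *
import cv2
s=cams.grab_frame('scene')
cv2.imwrite('pics/a8.png',cv2.resize(s[150:300,210:370],None,fx=4,fy=4,interpolation=cv2.INTER_CUBIC))
E
```

```text
clock: 17.22
eef_pos: [613.7, -77.1, 27.9]
tcp_rot: [-1.568, -0.006, 0.011]
contact_force: [-0.1, -0.5, -4.7]
opening: 0.627
```

View pics/a8.png

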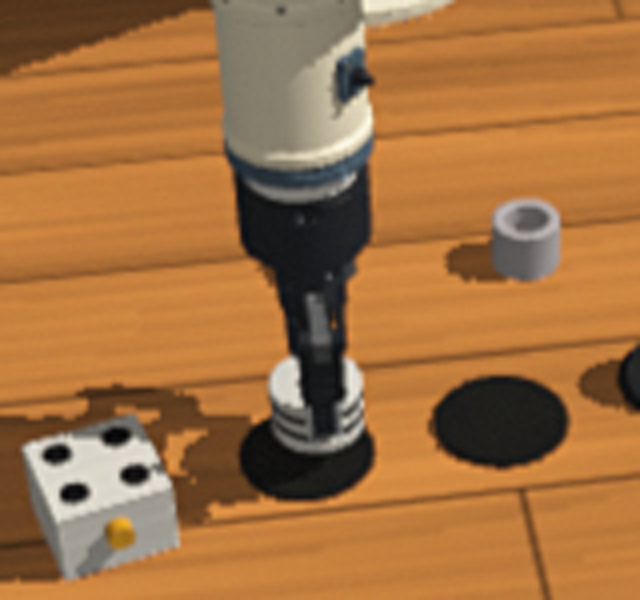

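```bash
python3 -m crank '[[0,0,0,-0.2,0.5,-0.9,-1],[0,0,0,0,0.8,0,-1],[0,0,0,0,0.5,0,-1],[0,0,0,0,0.3,0,-1],[0,0,0,0,0,0,-1],[0,0,0,0,0,0,-1],[0,0,0,0,0,0,-1],[0,0,0,0,0,0,-1],[0,0,0,0,0,0,-1],[0,0,0,0,0,0,-1]]'
```

```text
clock: 18.1
eef_pos: [613.6, -88.1, 7.1]
tcp_rot: [-1.568, -0.01, 0.009]
contact_force: [-0.2, 0.2, -5.0]
opening: 0.625
```

```bash
python3 -m crank '[[0,0,0.3,-0.2,0.2,0.1,-1],[0,0,0,0,0.1,0,-1],[0,0,0,0,0,0,-1],[0,0,0,0,0,0,0.3],[0,0,0,0,0,0,0.4],[0,0,0,0,0,0,0.7],[0,0,0,0,0,0,1],[0,0,0,0,0,0,1],[0,0,0,0,0,0,1],[0,0,0,0,0,0,1]]'
```

```text
clock: 18.93
eef_pos: [614.5, -87.2, 6.7]
tcp_rot: [-1.569, -0.011, 0.01]
contact_force: [-0.4, 0.5, 0.2]
opening: 1.0
```

```bash
python3 -m crank '[[0,0,0,0,0,0,1],[0,0,0,0,-1,0,1],[0,0,0,0,-2,0,1],[0,0,0,0,-3,0,1],[0,0,0,0,-3,0,1],[0,0,0,-0.5,-1,0.5,1],[0,0,0,-2,0,2,1],[0,0,0,-2.8,0,2.8,1],[0,0,0,-2.8,0,2.8,1],[0,0,0,-2.8,0,2.8,1]]'
```

```text
clock: 19.77
eef_pos: [505.7, 19.6, 114.6]
tcp_rot: [-1.57, -0.019, 0.003]
contact_force: [0.2, 1.4, 0.0]
opening: 1.0
```

```bash
python3 -m crank '[[0,0,1.1,-2,0,2,1],[0,0,0,-2,0,1.8,1],[0,0,0,-1,1,1,1],[0,0,0,-0.4,2,0.3,1],[0,0,0,0,2,0,1],[0,0,0,0,1,0,1],[0,0,0,0,0.3,0,1],[0,0,0,0,0,0,1],[0,0,0,0,0,0,1],[0,0,0,0,0,0,1]]'
python3 - <<'E'
from h import *
import cv2
s=cams.grab_frame('scene')
cv2.imwrite('pics/a9.png',cv2.resize(s[130:300,210:410],None,fx=4,fy=4,interpolation=cv2.INTER_CUBIC))
E
```

```text
clock: 20.6
eef_pos: [439.1, 78.1, 53.2]
tcp_rot: [-1.569, 0.001, 0.009]
contact_force: [-0.7, 0.7, 0.7]
opening: 1.0
```

View pics/a9.png

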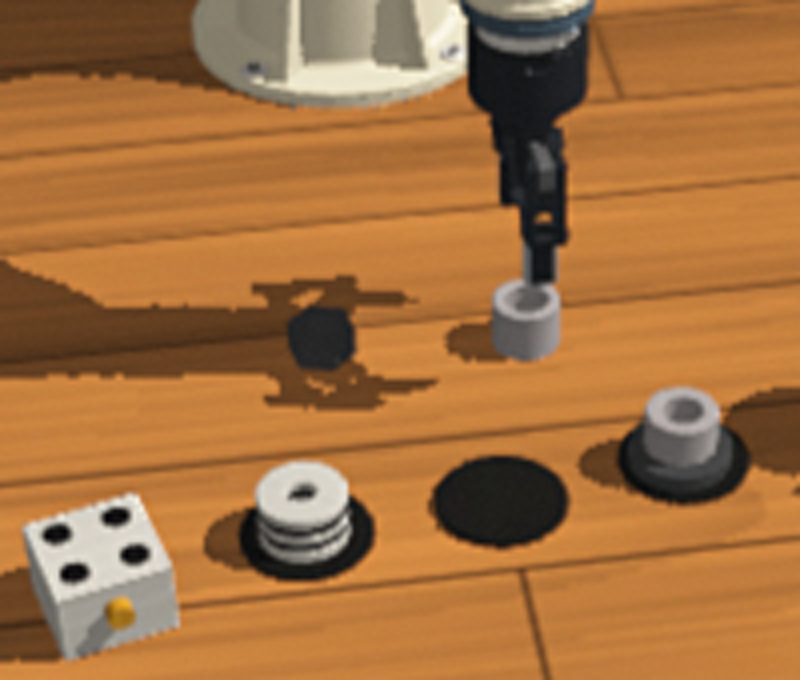

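Piston stands on the right pad at crop (303,525), gland on its pad; the jaws are over the sleeve. Descend and grip.

```bash
python3 -m crank '[[0,0.4,0,0.1,0.5,0.1,1],[0,0,0,0,1,0,1],[0,0,0,0,1,0,1],[0,0,0,0,1,0,1],[0,0,0,0,1,0,1],[0,0,0,0,0.5,0,1],[0,0,0,0,0.3,0,1],[0,0,0,0,0,0,1],[0,0,0,0,0,0,1],[0,0,0,0,0,0,1]]'
```

```text
clock: 21.48
eef_pos: [443.7, 79.2, -2.7]
tcp_rot: [-1.568, -0.006, -0.001]
contact_force: [-0.8, 0.8, 1.0]
opening: 1.0
```

```bash
python3 -m crank '[[0,0,0,0,0,0,0.6],[0,0,0,0,0,0,0.3],[0,0,0,0,0,0,0.1],[0,0,0,0,0,0,-1],[0,0,0,0,0,0,-1],[0,0,0,0,0,0,-1],[0,0,0,0,0,0,-1],[0,0,0,0,0,0,-1],[0,0,0,0,0,0,-1],[0,0,0,0,0,0,-1]]' 45
```

```text
clock: 22.32
eef_pos: [443.8, 79.3, -1.2]
tcp_rot: [-1.567, -0.007, -0.001]
contact_force: [-0.5, 0.7, -3.6]
opening: 0.52
```

```bash
python3 -m crank '[[0,0,0,0,-1,0,-1],[0,0,0,0,-2,0,-1],[0,0,0,0,-3,0,-1],[0,0,0.4,0,-3,0,-1],[0,0,0,0.5,-1,-0.2,-1],[0,0,0,2,0,-0.6,-1],[0,0,0,3,0,-0.8,-1],[0,0,0,3,0,-0.8,-1],[0,0,0,3,0,-0.8,-1],[0,0,0,2,0,-0.6,-1]]'
```

```text
clock: 23.15
eef_pos: [576.0, 39.7, 108.8]
tcp_rot: [-1.568, 0.005, 0.001]
contact_force: [0.9, 0.1, -2.1]
opening: 0.517
```

```bash
python3 -m crank '[[0,0,0,1.2,0,-0.4,-1],[0,0,0,0.6,0.5,-0.2,-1],[0,0,0,0,1,0,-1],[0,0,0,0,2,0,-1],[0,0,0,0,2,0,-1],[0,0,0,0,1.5,0,-1],[0,0,0,0,0.5,0,-1],[0,0,0,0,0,0,-1],[0,0,0,0,0,0,-1],[0,0,0,0,0,0,-1]]'
python3 - <<'E'
from h import *
import cv2
s=cams.grab_frame('scene')
cv2.imwrite('pics/a10.png',cv2.resize(s[130:300,230:430],None,fx=4,fy=4,interpolation=cv2.INTER_CUBIC))
E
```

```text
clock: 23.98
eef_pos: [592.0, 33.4, 31.0]
tcp_rot: [-1.568, 0.008, 0.0]
contact_force: [0.5, -0.6, -2.8]
opening: 0.524
```

View pics/a10.png

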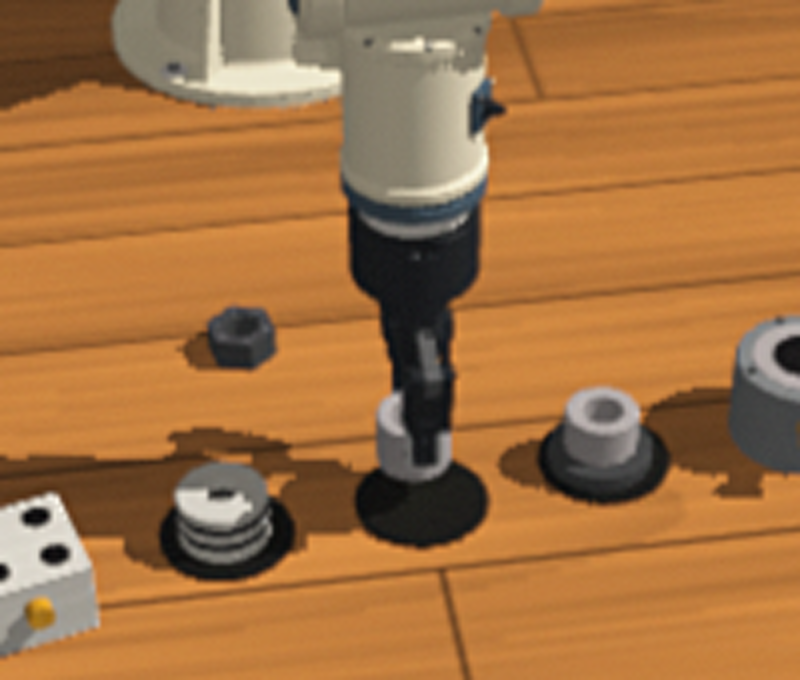

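```bash
python3 -m crank '[[0,0,-0.4,0.9,0.3,0.2,-1],[0,0,0,0,0.8,0,-1],[0,0,0,0,0.7,0,-1],[0,0,0,0,0.4,0,-1],[0,0,0,0,0.1,0,-1],[0,0,0,0,0,0,-1],[0,0,0,0,0,0,-1],[0,0,0,0,0,0,-1],[0,0,0,0,0,0,-1],[0,0,0,0,0,0,-1]]'
```

```text
clock: 24.87
eef_pos: [604.3, 35.9, 8.3]
tcp_rot: [-1.568, -0.005, 0.0]
contact_force: [1.0, 0.4, -3.4]
opening: 0.519
```

```bash
python3 -m crank '[[0,0,0,-0.3,0.2,0,-1],[0,0,0,0,0.1,0,-1],[0,0,0,0,0,0,-1],[0,0,0,0,0,0,-1],[0,0,0,0,0,0,0.1],[0,0,0,0,0,0,0.2],[0,0,0,0,0,0,0.5],[0,0,0,0,0,0,1],[0,0,0,0,0,0,1],[0,0,0,0,0,0,1]]'
```

```text
clock: 25.7
eef_pos: [602.8, 36.0, 6.8]
tcp_rot: [-1.568, -0.009, 0.0]
contact_force: [0.1, 0.4, 0.5]
opening: 1.001
```

```bash
python3 -m crank '[[0,0,0,0,0,0,1],[0,0,0,0,-1,0,1],[0,0,0,0,-2,0,1],[0,0,0,0,-3,0,1],[0,3,0,0,-3,0,1],[0,3,0,-0.5,-1,-0.5,1],[0,3,0,-2,0,-2,1],[0,3,0,-3,0,-2,1],[0,3,0,-3,0,-2,1],[0,3,0,-2.5,0,-1.5,1]]'
```

```text
clock: 26.53
eef_pos: [483.5, -22.9, 116.2]
tcp_rot: [-1.562, -0.017, -0.323]
contact_force: [-0.2, -0.1, -0.1]
opening: 0.997
```

```bash
python3 - <<'E'
from h import *
import cv2
s=cams.grab_frame('scene');t=cams.grab_frame('top');cv2.imwrite('pics/s11.png',s);cv2.imwrite('pics/t11.png',t)
a=cv2.resize(s[190:280,260:410],None,fx=4,fy=4,interpolation=cv2.INTER_CUBIC)
b=cv2.resize(t[190:320,230:380],None,fx=4,fy=4,interpolation=cv2.INTER_CUBIC)
cv2.imwrite('pics/a11.png',b);cv2.imwrite('pics/a12.png',a)
print(r.sense()['eef_pos'])
E
```

```text
[480.30516663 -22.90023345 115.596663  ]
```

View pics/a11.png

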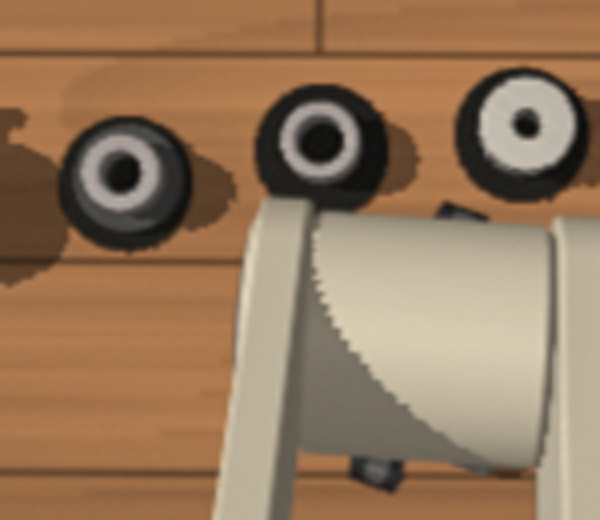

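View pics/a12.png

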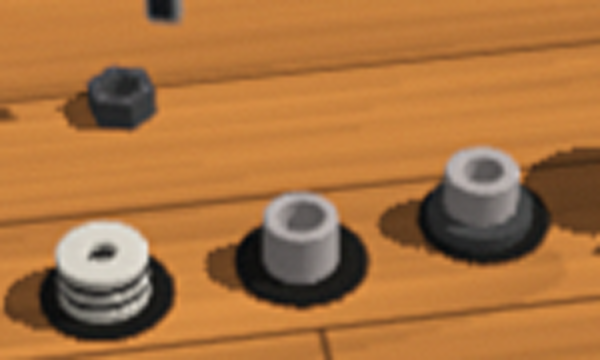

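```bash
python3 - <<'E'
from h import *
np.set_printoptions(precision=1,suppress=True)
for k,a,b,z in [("piston",(361.75,220.5),(285.8,252.5),39),("sleeve",(310,225.3),(335.3,244),41),("gland",(259.75,233.5),(380.5,232.5),45)]:
    print(k,tri(a,b),atz("top",*a,z)[:2],atz("scene",*b,z)[:2])
E
```

```text
piston [612.7 -85.9  39.9] [612.8 -86.1] [611.6 -85.6]
sleeve [600.7  36.3  39.5] [600.5  36.1] [602.4  36.3]
gland [580.1 153.8  43.3] [580. 154.] [582.2 152.8]
```

```bash
python3 -m crank '[[-0.8,1.5,0.8,-1.6,0,-2,1],[0,0,0,-1.3,1,-1.6,1],[0,0,0,-0.7,1.5,-1,1],[0,0,0,-0.3,2,-0.4,1],[0,0,0,0,1.5,0,1],[0,0,0,0,0.6,0,1],[0,0,0,0,0,0,1],[0,0,0,0,0,0,1],[0,0,0,0,0,0,1],[0,0,0,0,0,0,1]]'
python3 - <<'E'
from h import *
import cv2
s=cams.grab_frame('scene')
cv2.imwrite('pics/a13.png',cv2.resize(s[130:240,240:350],None,fx=5,fy=5,interpolation=cv2.INTER_CUBIC))
E
```

```text
clock: 27.47
eef_pos: [433.5, -58.9, 55.1]
tcp_rot: [-1.573, -0.013, -0.347]
contact_force: [-0.3, 0.7, 0.3]
opening: 0.995
```

View pics/a13.png

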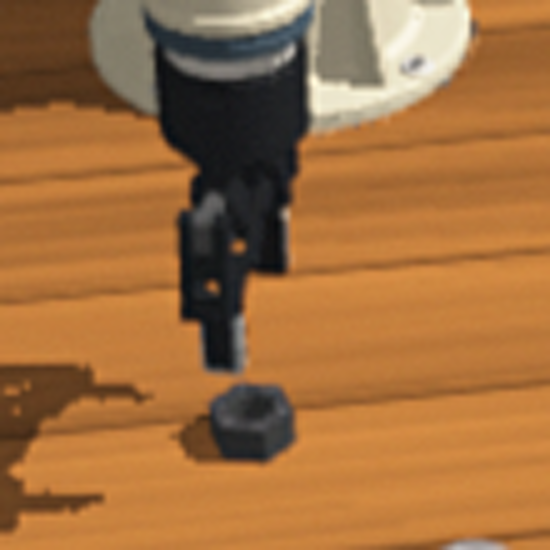

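```bash
python3 -m crank '[[0,0,0.7,-0.6,0.5,0,1],[0,0,0,0,1,0,1],[0,0,0,0,1,0,1],[0,0,0,0,1.2,0,1],[0,0,0,0,1.2,0,1],[0,0,0,0,0.8,0,1],[0,0,0,0,0.4,0,1],[0,0,0,0,0,0,1],[0,0,0,0,0,0,1],[0,0,0,0,0,0,1]]'
```

```text
clock: 28.35
eef_pos: [428.6, -56.2, -8.3]
tcp_rot: [-1.573, -0.002, -0.346]
contact_force: [-0.1, 0.0, 0.3]
opening: 0.996
```

```bash
python3 -m crank '[[0,0,0,-0.1,0,-0.1,0.6],[0,0,0,0,0,0,0.3],[0,0,0,0,0,0,0.1],[0,0,0,0,0,0,0],[0,0,0,0,0,0,-1],[0,0,0,0,0,0,-1],[0,0,0,0,0,0,-1],[0,0,0,0,0,0,-1],[0,0,0,0,0,0,-1],[0,0,0,0,0,0,-1]]' 40
python3 - <<'E'
from h import *
import cv2
s=cams.grab_frame('scene')
cv2.imwrite('pics/a14.png',cv2.resize(s[130:240,240:350],None,fx=5,fy=5,interpolation=cv2.INTER_CUBIC))
E
```

```text
clock: 29.18
eef_pos: [428.6, -57.1, -6.1]
tcp_rot: [-1.572, -0.005, -0.346]
contact_force: [-0.3, -0.8, -0.5]
opening: 0.471
```

View pics/a14.png

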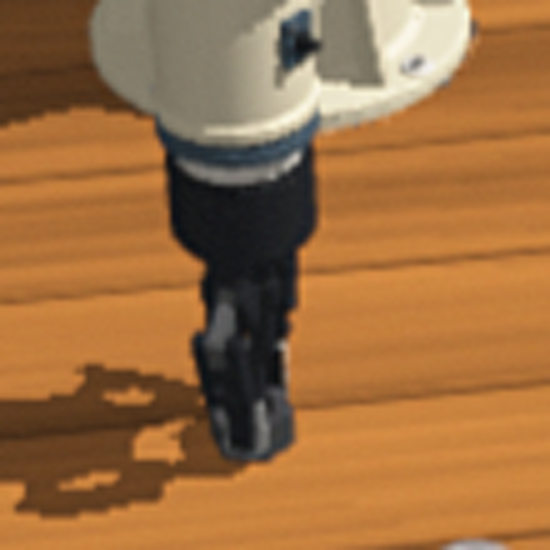

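Opening 0.47 matches 41 mm on the flats (46→0.52, 56→0.63). Lift and carry above the sleeve.

```bash
python3 -m crank '[[0,0,0,0,-0.7,0,-1],[0,0,0,0,-1.5,0,-1],[0,0,0,0,-2,0,-1],[0,0,0,0,-3,0,-1],[0,0,0.3,0,-3,0,-1],[0,0,0,0,-1,0,-1],[0,0,0,0,0,0,-1],[0,0,0,0,0,0,-1],[0,0,0,0,0,0,-1],[0,0,0,0,0,0,-1]]'
python3 - <<'E'
from h import *
import cv2
s=cams.grab_frame('scene')
cv2.imwrite('pics/a15.png',cv2.resize(s[110:240,240:350],None,fx=5,fy=4.6,interpolation=cv2.INTER_CUBIC))
st=r.sense();e=st['eef_pos'];y=st['tcp_rot'][2];d=np.array([601,36])-e[:2];c,q=np.cos(y),np.sin(y)
print(e,st['tcp_rot'],'xt',c*d[0]+q*d[1],'zt',-q*d[0]+c*d[1])
E
```

```text
clock: 30.07
eef_pos: [425.8, -56.5, 111.6]
tcp_rot: [-1.573, 0.004, -0.346]
contact_force: [-0.4, 0.6, -1.6]
opening: 0.467
[425.55229627 -56.44273084 111.37537508] [-1.57265268  0.0048486  -0.3457093 ] xt 133.74187682886333 zt 146.42631461694376
```

View pics/a15.png

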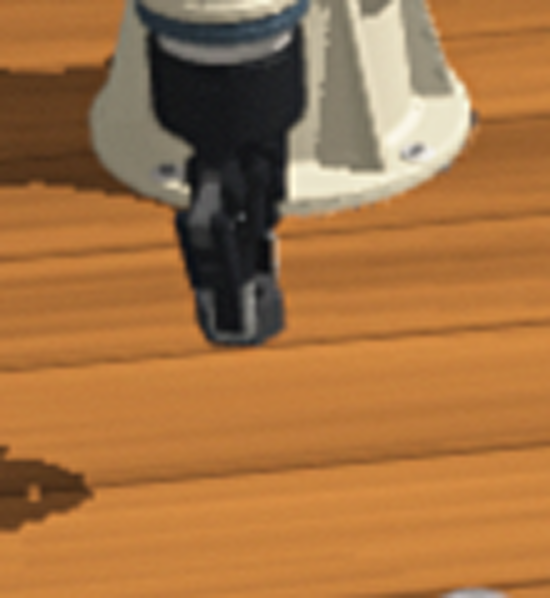

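The nut hangs level in the jaws, with nothing left on the bench.

```bash
python3 -m crank '[[0,0,0,0.8,0,0.9,-1],[0,0,0,1.7,0,1.9,-1],[0,0,0,2.3,0,2.5,-1],[0,0,0,2.3,0,2.5,-1],[0,0,0,2.3,0,2.5,-1],[0,0,0,1.8,0,2,-1],[0,0,0,1,0,1.1,-1],[0,0,0,0.5,0,0.5,-1],[0,0,0,0,0,0,-1],[0,0,0,0,0,0,-1]]'
python3 - <<'E'
from h import *
st=r.sense();e=st['eef_pos'];y=st['tcp_rot'][2];d=np.array([601,36])-e[:2];c,q=np.cos(y),np.sin(y)
print(e,st['tcp_rot'],'xt',c*d[0]+q*d[1],'zt',-q*d[0]+c*d[1])
E
```

```text
clock: 30.95
eef_pos: [598.2, 40.0, 97.8]
tcp_rot: [-1.577, 0.02, -0.348]
contact_force: [-0.5, -0.5, -1.0]
opening: 0.468
[598.17032712  40.02767754  97.81491101] [-1.57704116  0.01965972 -0.34788666] xt 4.033245025646718 zt -2.821731647651081
```

```bash
python3 -m crank '[[0.7,0,-0.9,0.4,0,-0.3,-1],[0,0,0,0,1,0,-1],[0,0,0,0,1.2,0,-1],[0,0,0,0,1.2,0,-1],[0,0,0,0,0.6,0,-1],[0,0,0,0,0.2,0,-1],[0,0,0,0,0,0,-1],[0,0,0,0,0,0,-1],[0,0,0,0,0,0,-1],[0,0,0,0,0,0,-1]]'
python3 - <<'E'
from h import *
import cv2
s=cams.grab_frame('scene')
cv2.imwrite('pics/a16.png',cv2.resize(s[170:290,270:400],None,fx=5,fy=5,interpolation=cv2.INTER_CUBIC))
st=r.sense();e=st['eef_pos'];y=st['tcp_rot'][2];d=np.array([601,36])-e[:2];c,q=np.cos(y),np.sin(y)
print(e,st['tcp_rot'],'xt',c*d[0]+q*d[1],'zt',-q*d[0]+c*d[1])
E
```

```text
clock: 31.78
eef_pos: [595.2, 32.9, 49.5]
tcp_rot: [-1.566, 0.008, -0.351]
contact_force: [0.1, -0.7, -1.0]
opening: 0.466
[595.29844667  32.94010424  49.66154699] [-1.56624104  0.00772966 -0.3510593 ] xt 4.301533821822826 zt 4.833992053384009
```

View pics/a16.png

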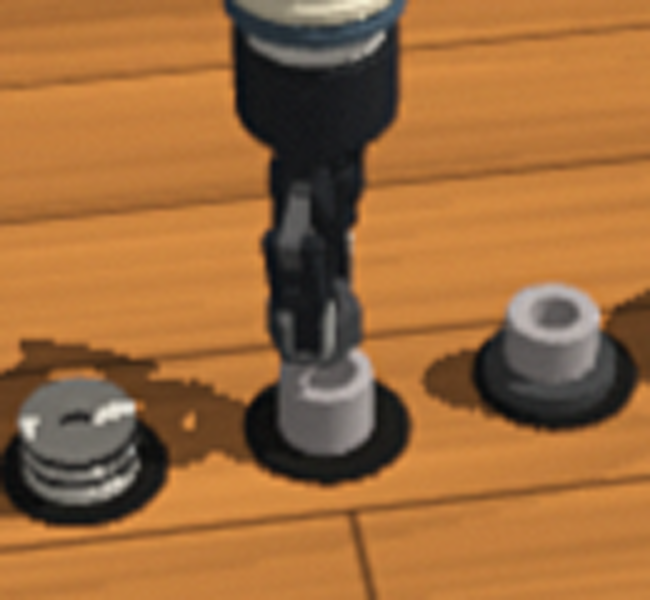

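```bash
python3 -m crank '[[-0.1,0,-0.4,0.4,0,0.5,-1],[0,0,0,0,0.3,0,-1],[0,0,0,0,0.3,0,-1],[0,0,0,0,0.1,0,-1],[0,0,0,0,0,0,-1],[0,0,0,0,0,0,-1],[0,0,0,0,0,0,-1],[0,0,0,0,0,0,-1],[0,0,0,0,0,0,-1],[0,0,0,0,0,0,-1]]'
python3 - <<'E'
from h import *
import cv2
s=cams.grab_frame('scene')
cv2.imwrite('pics/a17.png',cv2.resize(s[210:280,300:370],None,fx=8,fy=8,interpolation=cv2.INTER_CUBIC))
st=r.sense();e=st['eef_pos'];y=st['tcp_rot'][2];d=np.array([601,36])-e[:2];c,q=np.cos(y),np.sin(y)
print(e,st['tcp_rot'],'xt',c*d[0]+q*d[1],'zt',-q*d[0]+c*d[1])
E
```

```text
clock: 32.67
eef_pos: [602.5, 37.0, 43.1]
tcp_rot: [-1.567, -0.002, -0.351]
contact_force: [-0.3, -0.7, -1.7]
opening: 0.468
[602.50452355  36.97045202  43.11130776] [-1.56724674 -0.00220785 -0.35066893] xt -1.0795873538899554 zt -1.428236455272376
```

View pics/a17.png

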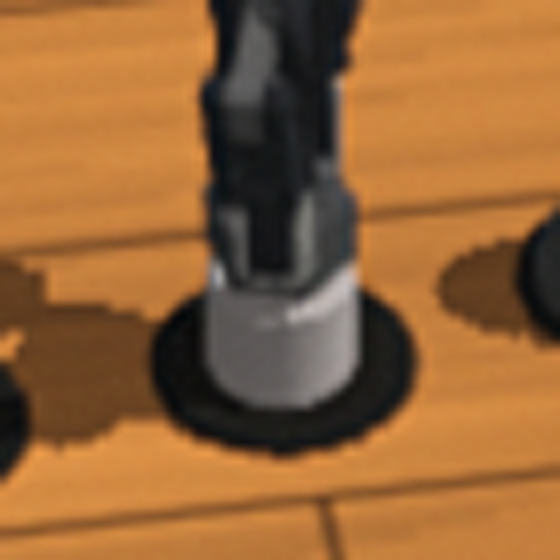

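```bash
python3 -m crank '[[0,0,0,-0.1,0.3,-0.1,-1],[0,0,0,0,0.2,0,-1],[0,0,0,0,0.1,0,-1],[0,0,0,0,0.1,0,-1],[0,0,0,0,0,0,-1],[0,0,0,0,0,0,-1],[0,0,0,0,0,0,-1],[0,0,0,0,0,0,-1],[0,0,0,0,0,0,-1],[0,0,0,0,0,0,-1]]'
```

```text
clock: 33.55
eef_pos: [601.1, 36.3, 35.4]
tcp_rot: [-1.567, -0.002, -0.351]
contact_force: [-0.6, -0.4, -1.0]
opening: 0.469
```

```bash
python3 -m crank '[[0,0,0,0,0.1,0,-1],[0,0,0,0,0,0,-1],[0,0,0,0,0,0,-1],[0,0,0,0,0,0,-0.03],[0,0,0,0,0,0,0],[0,0,0,0,0,0,0.05],[0,0,0,0,0,0,0.2],[0,0,0,0,0,0,0.5],[0,0,0,0,0,0,1],[0,0,0,0,0,0,1]]'
```

```text
clock: 34.38
eef_pos: [601.7, 36.3, 34.8]
tcp_rot: [-1.567, -0.003, -0.351]
contact_force: [-1.0, -0.6, -0.0]
opening: 0.984
```

```bash
python3 -m crank '[[0,0,0,0,0,0,1],[0,0,0,0,-1,0,1],[0,0,0,0,-2,0,1],[0,0,0,0,-3,0,1],[0,0,0,0,-3,0,1],[0,0,0,-1,-2,-1,1],[0,0,0,-3,0,-2,1],[0,0,0,-3,0,-2,1],[0,0,0,-3,0,-2,1],[0,0,0,-3,0,-2,1]]'
```

```text
clock: 35.22
eef_pos: [451.0, -3.8, 154.6]
tcp_rot: [-1.563, -0.012, -0.349]
contact_force: [-0.8, -0.2, 0.1]
opening: 0.998
```

```bash
python3 -m crank '[[0,0,0,-3,-1,-2,1],[0,0,0,-3,-1,-2,1],[0,0,0,-3,0,-2,1],[0,0,0,-2,0,-2,1],[0,0,0,-1,0,-1,1],[0,0,0,0,0,0,1],[0,0,0,0,0,0,1],[0,0,0,0,0,0,1],[0,0,0,0,0,0,1],[0,0,0,0,0,0,1]]'
python3 - <<'E'
from h import *
import cv2
s=cams.grab_frame('scene');t=cams.grab_frame('top');cv2.imwrite('pics/s20.png',s);cv2.imwrite('pics/t20.png',t)
cv2.imwrite('pics/a18.png',cv2.resize(s[195:290,210:440],None,fx=3.4,fy=3.4,interpolation=cv2.INTER_CUBIC))
cv2.imwrite('pics/a19.png',cv2.resize(t[170:290,170:450],None,fx=2.8,fy=2.8,interpolation=cv2.INTER_CUBIC))
cv2.imwrite('pics/a20.png',cv2.hconcat([cv2.resize(t[205:250,285:335],None,fx=8,fy=8,interpolation=cv2.INTER_CUBIC),cv2.resize(s[225:270,310:360],None,fx=8,fy=8,interpolation=cv2.INTER_CUBIC)]))
E
```

```text
clock: 36.05
eef_pos: [296.2, -48.6, 176.9]
tcp_rot: [-1.563, -0.019, -0.349]
contact_force: [-0.4, -0.6, 0.3]
opening: 1.0
```

View pics/a18.png

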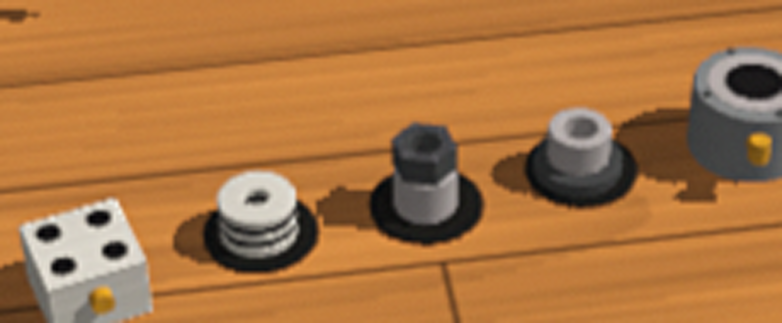

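View pics/a19.png

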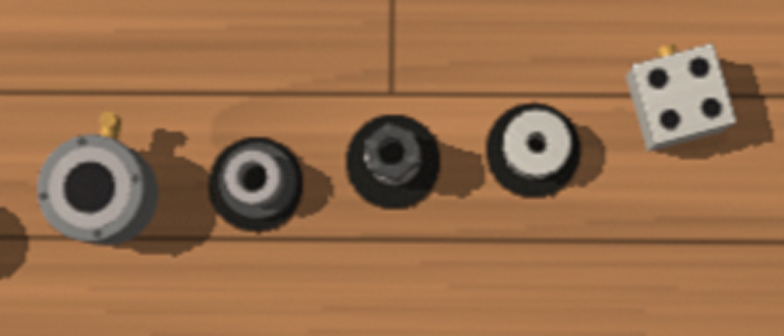

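View pics/a20.png

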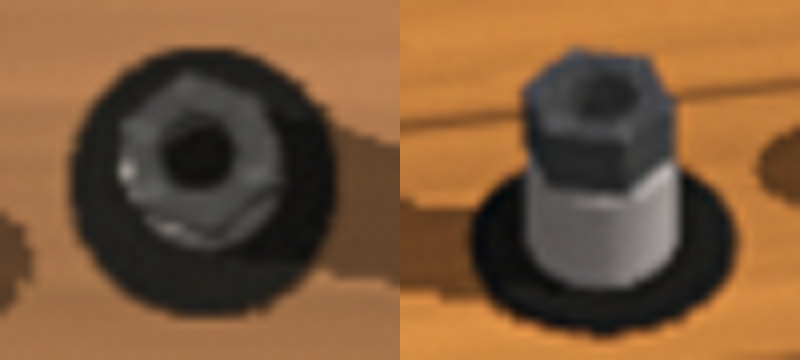

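```bash
python3 - <<'E'
from h import *
import cv2
np.set_printoptions(precision=1,suppress=True)
a,b=(309.75,224.1),(334.9,236.9)
print(tri(a,b),atz("top",*a,63)[:2],atz("scene",*b,63)[:2])
# fixed things: image change before/after
for n,A,B,boxes in(("top","pics/top0.png","pics/t20.png",{"barrel":(180,205,45,55),"block":(392,180,44,45),"can":(498,260,52,36)}),):
    p,q=cv2.imread(A,0).astype(np.float32),cv2.imread(B,0).astype(np.float32)
    for k,(x,y,w,h) in boxes.items(): print(k,cv2.phaseCorrelate(p[y:y+h,x:x+w],q[y:y+h,x:x+w]))
E
```

```text
[600.6  35.7  62. ] [600.4  35.6] [601.7  35.5]
barrel ((0.5187844888535231, 0.0455591774422075), 1.007440377694589)
block ((0.45689465137073526, 0.4958307965730775), 0.9903402608706627)
can ((0.0036598049734486438, 0.015051996796788814), 0.9851749676735804)
```

```bash
python3 -c "
from rig import order
print(order.sign_off())"
```

```text
the job is handed in; nothing more can be done
None
```

All four parts are on their places and the job is handed in, at about 36 s of the 109 s allowed. I don't have the verdict, since `sign_off` reports none.

My last checks from the two cameras, with positions in mm:

| Part | Measured at (x, y) | Its place (x, y) | Off centre by | Allowed |
|---|---|---|---|---|
| Gland | (580, 154) | pad by the barrel (580, 155) | about 1 | 15 |
| Sleeve | (601, 36) | middle pad (601, 35.5) | about 1 | 15 |
| Piston | (613, -86) | pad by the port block (611, -86.5) | about 2 | 15 |
| Nut | (601, 36), top at 62 high | on the sleeve (601, 36) | about 1 | 12 |

- **Measurement limits:** for the pads and parts, the two views disagree by up to about 4 mm. The gland, sleeve and piston were measured before the nut was placed and only looked at again afterwards.
- **Upright and clear:** all four parts look upright, and the arm is drawn back, clear of them.
- **Bystanders:** the before-and-after top views showed no shift in the spray can. For the barrel and port block the comparison came out at about half a pixel. I put that down to the comparison method; even if real, it would be 1–2 mm.
- **Failed grasp:** the first grip on the gland closed above its neck without touching it. In the pictures the fingertips stood about 21 mm higher than the TCP reading and the stated nose length imply. I corrected for that from then on, and every later grip closed to the right width.

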